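Load the filter block of a ventilator

ROBOT

A 6-joint arm with a two-finger parallel gripper is mounted at the origin on the work surface. World frame = base frame: x ahead of the robot, y to its left, z up, the work surface at z = 0. Lengths are in mm, angles in rad, forces in N, time in s.
With the tool pointing down it reaches from about 350 to 875 mm from the base axis. Payload 4.2 kg.
Tool frame: the origin (TCP) lies midway between the tips of the shut fingers; the grasp point (between the pads) lies 19 mm behind it (arm.hold_point_z is the distance from the TCP to the grasp point, in mm); z points along the fingers, y is the line along which they close (so a half turn about z gives the same grasp; the last joint's range is limited). The gripper opens to 85 mm and grips with 20 to 120 N. Pads are 22 mm wide; open, the fingers measure 114 mm over their backs; the gripper's body (76 mm by 85 mm) begins 54 mm behind the grasp point. The pads swing forward as they close: fully open they stand 13 mm farther back than shut.
Start: joints at [-0.88, 0.385, 0.008, 0, -1.194, -0.259], TCP at [261.579, -567.605, 231.312] pointing down, gripper open.
Joint ranges: [-3.14, 3.14], [-1.21, 2.06], [-1.07, 1.41], [-3.16, 2.05], [-2.99, -0.16], [-3.1, 3.1]. Speed limits (rad/s): [2.79, 2.79, 3.14, 3.14, 3.14, 3.14].

INTERFACE

Orientations are given as a unit quaternion [x, y, z, w].
In Python, from bench import arm, vision gives the robot as it stands. The module is installed in compiled form; this text tells all that it offers.
- The arm moves only by the tool servo_tool, never from a script. Its argument "plan" is a list of rows, each a list of 7 numbers: the shift along the world's x, y, z each as a share of 300 mm, from -1 to 1, then the turn, a rotation vector about the world's x, y, z each as a share of 2 rad, from -1 to 1, then the opening, from 0 (shut) to 1 (fully open). A call has 1 to 20 rows; each row shifts and turns the commanded pose from where the row before left it; what a row does not reach is not made up. A row lasts 1/8 s, in which the tool goes at most 62.5 mm and 10.7 degrees, less where a joint would pass 70% of its speed; a pose out of reach is approached as far as the arm can. A call with a number of a shift or a turn outside -1 to 1 is refused whole. A call with a gripper value outside its range is refused whole. The fingers move at their own pace and stop on an object; the grip force is fixed at half the most. Time passes only in rows, so rows that do not move let the fingers close. It gives the time, the measured TCP pose, the force, the opening and the grip force at its end, in the units of the state.
- arm.read_state(): the state, without advancing time (a new reading comes with each control period).
- vision.get_image(name): name is "scene" or "top" or "wrist"; returns a dict with "image" (480x640x3 uint8, red, green, blue), "z_map" (480x640 float32, mm along the optical axis (not along the pixel's ray), 0 where there is no reading), "K" (3x3 intrinsics, pixels), "world_to_cam" (4x4, takes a point from world to camera coordinates); the wrist camera has in their place "mount" (4x4, takes a point from camera to tool coordinates, whose origin is the TCP and whose axes are the flange's). Camera axes: x right, y down, z forward; pixel columns grow to the right and rows downward; lengths in mm; the calibration is good to about 2 mm. A picture is of the moment at which its call begins: read the wrist's pose just before it.
- arm.job_done(): hands the job in; it is judged then, once.
The state is a dict: "clock": time; "joints": joint angles; "joint_vel": joint speeds; "joint_efforts": joint torques, N m; "position": TCP position; "ee_rot": TCP orientation; "contact_force": force on the tool from outside, world axes, zero at the start; "wrist_torque": the same for the moment, N m; "gripper_width": finger opening in mm; "grasp_force": force on a finger pad.
Only numpy, scipy, OpenCV 4.12 (cv2) and the standard library are available. Lean on these libraries where they do the work, as an engineer would, in place of code of your own. Each camera call takes 0.05 s, during which the arm holds its last target. There are 200 camera calls.

TASK

Draw the white blanking slide level out of its channel in the ventilator's filter block without forcing it, and lay it flat on the black rubber mat. Then set each steel filter disc that is on the bench on the block's apron and push it over the raised lip so that it drops into the emptied channel, every disc lying flat on the channel's floor, side by side. Leave the other things on the bench alone.

Things in the scene. Friction and masses are not known exactly. Their poses are not given: they have to be found in the camera images.
- block: filter block, fixed: aluminium apron towards the robot, channel behind it, white rear housing with three hose stubs (75 mm high). Origin on the bench below the channel's middle; own x across the channel away from the robot, own y along it. The block spans x -115 to 90 mm, y -110 to 118 mm; the housing (x 32 to 90) is 45 mm high
- apron (a point): middle of the flat apron's top: 25 mm above the bench, block x -83. The apron is flat from x -115 to -50 mm and y -110 to 110 mm; discs are set here
- lip (a point): middle of the lip's inner (channel-side) edge, on its crest: block x -26, 28 mm above the bench (3 above the apron). Crest flat from x -40 to -26; a ramp from x -50 to -40 leads up to it from the apron. Beyond its inner edge the channel is 16 mm deep. The lip runs along the whole block, y -110 to 110
- channel (a point): middle of the channel's floor, 12 mm above the bench, block x 0, y 0. Floor x -32 to 32, y -110 to 110 mm; end wall at y +110, open at y -110, where the slide comes out. The lip and a far ledge each overhang the floor by 6 mm, undersides 24 mm above the bench: 12 mm high and 64 mm wide for the slide, opening on top 52 mm wide
- rod (a point): middle of a fixed steel rod, 8 mm thick, running along the channel above it: block x 4, axis 50 mm above the bench (underside 46). Brackets at its two ends, to 56 mm high, reach back to the housing. It keeps discs from being put in from above: they go in over the lip, under the rod
- slide: blanking slide, loose, about 250 g: white plastic plate 62 mm (own x) by 290 mm (own y) by 10 mm, origin at the centre of its underside. Starts in the channel, own y along the block's y, tail 1 to 15 mm from the end wall, front end sticking out 71 to 85 mm at the block's -y end. Drawn out towards the block's -y, with 1 mm of play on each side and 2 mm above
- slide_fin (a point): middle of the top edge of the slide's upright grip fin (own x 0, y -133, z 42 mm of the slide). The fin stands across the slide near its front end: 36 mm wide in own x, 10 mm thick in own y, rising 32 mm from the plate's top
- slide_tail (a point): middle of the lower edge of the slide's tail end (own y +145), the end without fin
- slide_front (a point): middle of the lower edge of the slide's front end (own y -145), the end with the fin
- mat: black rubber mat, fixed on the bench, 140 mm (own x) by 330 mm (own y), 2 mm thick, origin at the centre of its underside
- disc0: filter disc, solid: steel rim, black round filter face, 38 mm diameter, 10 mm thick, 50 g, lying flat on the bench at the start; origin at the centre of its underside, z up along its axis. All discs are alike. Three or four discs are present (an absent one reads None)
- disc1: filter disc, solid: steel rim, black round filter face, 38 mm diameter, 10 mm thick, 50 g, lying flat on the bench at the start; origin at the centre of its underside, z up along its axis. All discs are alike. Three or four discs are present (an absent one reads None)
- disc2: filter disc, solid: steel rim, black round filter face, 38 mm diameter, 10 mm thick, 50 g, lying flat on the bench at the start; origin at the centre of its underside, z up along its axis. All discs are alike. Three or four discs are present (an absent one reads None)
- disc3: filter disc, solid: steel rim, black round filter face, 38 mm diameter, 10 mm thick, 50 g, lying flat on the bench at the start; origin at the centre of its underside, z up along its axis. All discs are alike. Three or four discs are present (an absent one reads None)
- screwdriver: screwdriver lying on the bench, bystander
- coupling: small stepped brass hose coupling standing on the bench, 28 mm diameter, 24 mm high, bystander
- wrench: steel spanner lying on the bench, bystander
- fan: black square fan, 60 x 60 x 25 mm, bystander
- jar: closed jar, 52 mm diameter, 55 mm high, bystander
- pliers: pliers lying on the bench, 130 mm long, bystander
- carton: small cardboard carton, 70 x 90 x 50 mm, bystander
Not all that is in view belongs to the job. What is shaped like the disc2 but orange or red is not meant. Leave any yellow look-alike of the disc0 alone.

How it is judged (in metres and radians):
On the way:
1. the slide is drawn wholly out of the channel ((y of slide_tail in the frame of block below -0.115 m or horizontal distance between slide and block above 0.265 m)), for 0.1 s.
At the end, for the whole second after the job is handed in: The slide lies flat on the mat, wholly on it or overhanging an edge by at most 15 mm, and every disc present lies flat on the channel's floor between lip and far ledge (not on another disc, not leaning on the lip), all at rest (x of slide_tail in the frame of mat between -0.085 and 0.085 m and y of slide_tail in the frame of mat between -0.18 and 0.18 m and x of slide_front in the frame of mat between -0.085 and 0.085 m and y of slide_front in the frame of mat between -0.18 and 0.18 m and angle between slide's own z axis and vertical below 0.06 rad and height (world z) of slide below 0.01 m and linear speed of each of slide, disc0, disc1, disc2, disc3 below 0.02 m/s and x of disc0 in the frame of block between -0.018 and 0.018 m and y of disc0 in the frame of block between -0.11 and 0.11 m and angle between the z axis of each of disc0, disc1, disc2, disc3 and the z axis of block, either way round below 0.12 rad and ((z of disc0 in the frame of block between 0.008 and 0.016 m and angle between disc0's own z axis and vertical below 0.2 rad) or (z of disc0 in the frame of block between 0.018 and 0.026 m and angle between disc0's own z axis and vertical above 2.9 rad)) and x of disc1 in the frame of block between -0.018 and 0.018 m and y of disc1 in the frame of block between -0.11 and 0.11 m and ((z of disc1 in the frame of block between 0.008 and 0.016 m and angle between disc1's own z axis and vertical below 0.2 rad) or (z of disc1 in the frame of block between 0.018 and 0.026 m and angle between disc1's own z axis and vertical above 2.9 rad)) and x of disc2 in the frame of block between -0.018 and 0.018 m and y of disc2 in the frame of block between -0.11 and 0.11 m and ((z of disc2 in the frame of block between 0.008 and 0.016 m and angle between disc2's own z axis and vertical below 0.2 rad) or (z of disc2 in the frame of block between 0.018 and 0.026 m and angle between disc2's own z axis and vertical above 2.9 rad)) and x of disc3 in the frame of block between -0.018 and 0.018 m and y of disc3 in the frame of block between -0.11 and 0.11 m and ((z of disc3 in the frame of block between 0.008 and 0.016 m and angle between disc3's own z axis and vertical below 0.2 rad) or (z of disc3 in the frame of block between 0.018 and 0.026 m and angle between disc3's own z axis and vertical above 2.9 rad))); the robot touches nothing.
It fails at once if the slide is forced: more than 60 N between slide and block while over 60 mm of it is still in the channel (y of slide_tail in the frame of block above -0.05 m and z of slide_tail in the frame of block below 0.02 m and horizontal distance between slide_tail and block below 0.135 m and contact force between slide and block above 60 N).
It fails at once if a bystander is shoved more than 30 mm (distance of any of screwdriver, coupling, wrench, fan, jar, pliers, carton from where it was at the start of the episode above 0.03 m).
Of disc0, disc1, disc2, disc3 only 3 to 4 are there at a start; the rules pass over those that are not, and their reading is None.
At some moment in a run one of disc0, disc1, disc2, disc3 may be knocked a few centimetres aside while the robot is not near it.
Once in a run the grip may slacken for a moment while it holds something.
It also fails if it takes over 208 s, if anything falls off the work surface, if the arm or the gripper's body presses on something with over 40 N, if the wrist force passes 120 N, or if a joint passes its speed limit or range.

## Working session

There is one attempt and no reset: what is moved stays moved. The work goes in short steps, Python scripts to look and compute and a tool call to move; the robot and the scene stay as the last step left them, time stands still between calls to the robot, and variables do not carry over. Pictures are saved under pics/ and viewed, at most 14 in all, crops included, and the job is handed in when it is done.

Besides the shell and the picture viewer there is one more tool, called after ">>>" as name(argument=value, ...) on one line, values as JSON. servo_tool: Moves the arm, as the interface text tells. Its arguments: {"type":"object","properties":{"plan":{"type":"array"}},"required":["plan"]}

```bash
mkdir -p pics; cat > h.py <<'E'
import numpy as np, cv2
from bench import arm, vision
from scipy.spatial.transform import Rotation as R
def grab(n):
    s=arm.read_state(); d=vision.get_image(n)
    if 'world_to_cam' in d: c2w=np.linalg.inv(d['world_to_cam'])
    else:
        T=np.eye(4);T[:3,:3]=R.from_quat(s['ee_rot']).as_matrix();T[:3,3]=s['position'];c2w=T@d['mount']
    d['c2w']=c2w; return d
def ray(d,uv,z):
    uv=np.atleast_2d(np.array(uv,float)); r=np.c_[uv,np.ones(len(uv))]@np.linalg.inv(d['K']).T@d['c2w'][:3,:3].T
    o=d['c2w'][:3,3]; return o+r*((z-o[2])/r[:,2])[:,None]
def cloud(d):
    v,u=np.mgrid[:480,:640]; Z=d['z_map']; p=np.stack([u,v,np.ones_like(u)],-1)@np.linalg.inv(d['K']).T*Z[...,None]
    P=p@d['c2w'][:3,:3].T+d['c2w'][:3,3]; P[Z==0]=np.nan; return P
def proj(d,p):
    q=(np.linalg.inv(d['c2w'])@np.r_[p,1])[:3]; q=d['K']@q; return q[:2]/q[2]
def save(d,n,crop=None,s=1):
    im=d['image'][...,::-1]
    if crop: im=im[crop[1]:crop[3],crop[0]:crop[2]]
    cv2.imwrite('pics/'+n+'.png',cv2.resize(im,None,fx=s,fy=s,interpolation=cv2.INTER_CUBIC))
E
python3 - <<'E'
from h import *
for n in('top','scene'):
    d=grab(n); save(d,n+'0'); np.savez(n+'0.npz',**{k:d[k] for k in('image','z_map','K','c2w')}); print(n,d['c2w'][:3,3].round(),d['c2w'][:3,2].round(2))
s=arm.read_state();print(s['clock'],s['gripper_width'],s['ee_rot'],arm.hold_point_z)
E
```

```text
top [ 336.   -4. 1220.] [ 0.2   0.01 -0.98]
scene [ 993. -626. 1043.] [-0.35  0.5  -0.79]
0.1 85.41005288225975 [-2.14148405e-01  9.76800648e-01  9.37665224e-04 -2.73399947e-04] 18.700000000000003
```

View pics/top0.png

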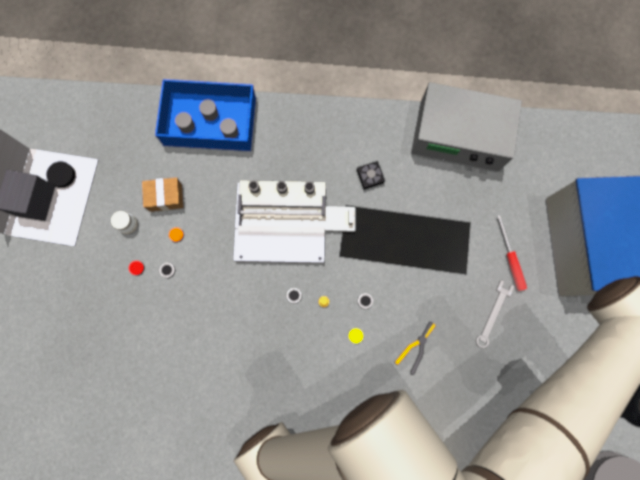

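View pics/scene0.png

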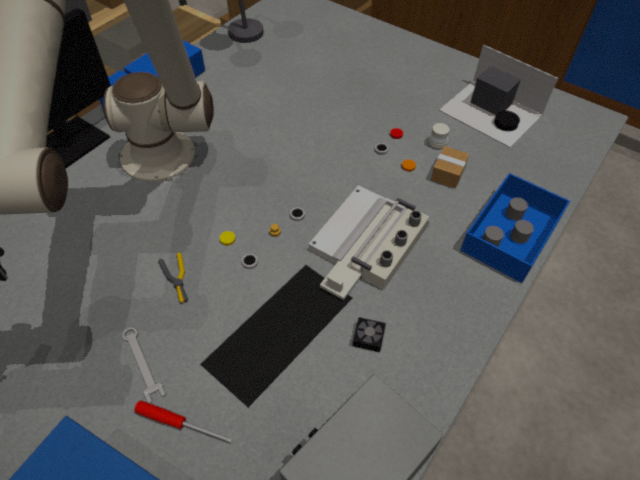

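Top view: three white-rimmed black discs, at (167,270), (294,295) and (365,300). The look-alikes are orange (176,235), red (137,268) and yellow (356,336). The block is at (280,220), the slide fin at (350,219) and the mat at (405,240). The enlarged crop and the measurements come next.

```bash
python3 - <<'E'
from h import *
d=dict(np.load('top0.npz')); print(d['K'][0,0])
P=cloud(d); im=d['image'].astype(int)
hsv=cv2.cvtColor(d['image'],cv2.COLOR_RGB2HSV)
# discs: dark blob
for c in [(167,270),(294,295),(365,300)]:
    x,y=c; w=14; sub=hsv[y-w:y+w,x-w:x+w]
    m=(sub[...,2]<70).astype(np.uint8)
    n,l,st,ce=cv2.connectedComponentsWithStats(m); i=1+np.argmax(st[1:,4]); uv=ce[i]+[x-w,y-w]
    print('disc',uv.round(1),st[i,4],ray(d,uv,10).round(1), np.nanmedian(P[y-2:y+3,x-2:x+3,2]).round(1))
for c,n in [((323,301),'coupling'),((356,336),'yellow'),((176,235),'orange')]: print(n,ray(d,c,10).round(), P[c[1],c[0]].round())
# mat
m=((hsv[...,2]<45)).astype(np.uint8); m[:, :330]=0; m[:,480:]=0; m[:195]=0; m[285:]=0
cs,_=cv2.findContours(m,0,2); c=max(cs,key=cv2.contourArea)
r=cv2.minAreaRect(ray(d,c[:,0],2)[:,:2].astype(np.float32)); print('mat',r)
# apron: depth 20..30
reg=np.zeros((480,640),bool); reg[175:270,225:335]=1
for lo,hi in((20,33),(40,50)):
    q=P[reg&(P[...,2]>lo)&(P[...,2]<hi)]; print(lo,len(q),np.median(q[:,2]),cv2.minAreaRect(q[:,:2].astype(np.float32)))
reg[:]=0; reg[200:240,326:362]=1
q=P[reg&(P[...,2]>44)]; print('fin',len(q),q.mean(0),q[:,2].max(),cv2.minAreaRect(q[:,:2].astype(np.float32)))
q=P[reg&(P[...,2]>17)&(P[...,2]<30)]; print('plate',len(q),np.median(q,0),cv2.minAreaRect(q[:,:2].astype(np.float32)))
save(d,'crop1',(110,160,480,350),2.1)
E
```

```text
478.8414275880179
disc [166.2 269.5] 44 [[482.8 385.3  10. ]] 10.1
disc [293.8 295. ] 38 [[439.1  56.3  10. ]] 11.1
disc [365.  300.4] 43 [[ 436.9 -123.5   10. ]] 9.0
coupling [[429. -18.  10.]] [428. -18.  24.]
yellow [[ 348. -105.   10.]] [ 348. -105.   11.]
orange [[574. 371.  10.]] [573. 371.  13.]
mat ((602.9222412109375, -220.1728973388672), (318.5862731933594, 129.5283660888672), 85.5048599243164)
20 4414 24.664152014251613 ((624.2142944335938, 92.84101104736328), (204.970947265625, 254.67160034179688), 2.1085572242736816)
40 1662 44.7993678691015 ((682.5790405273438, 104.5229263305664), (89.84395599365234, 219.6456298828125), 2.5553946495056152)
fin 60 [644.46729713 -73.64267826  53.59631433] 61.19593350376249 ((645.2973022460938, -73.59384155273438), (35.58721160888672, 8.285552024841309), 2.6703131198883057)
plate 592 [642.24637895 -44.08436208  21.55590729] ((644.302734375, -48.9136848449707), (64.06779479980469, 72.63609313964844), 3.2125260829925537)
```

View pics/crop1.png

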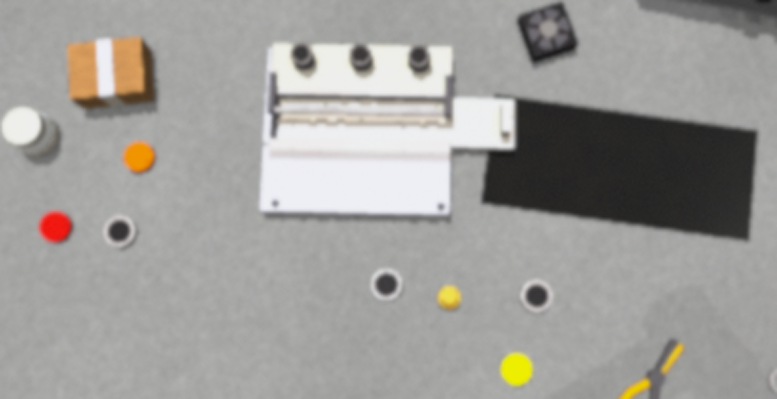

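Three discs are present, and the two red and orange pucks and the yellow one are look-alikes. Next I move above the fin for a closer wrist view.

>>> servo_tool(plan=[[0.11, 0.155, 0.01, 0, 0, -0.018, 1], [0.11, 0.155, 0.01, 0, 0, -0.018, 1], [0.11, 0.155, 0.01, 0, 0, -0.018, 1], [0.11, 0.155, 0.01, 0, 0, -0.018, 1], [0.11, 0.155, 0.01, 0, 0, -0.018, 1], [0.11, 0.155, 0.01, 0, 0, -0.018, 1], [0.11, 0.155, 0.01, 0, 0, -0.018, 1], [0.11, 0.155, 0.01, 0, 0, -0.018, 1], [0.11, 0.155, 0.01, 0, 0, -0.018, 1], [0.11, 0.155, 0.01, 0, 0, -0.018, 1], [0.11, 0.155, 0.01, 0, 0, -0.018, 1], [0, 0, 0, 0, 0, 0, 0.4], [0, 0, 0, 0, 0, 0, 0.4]])

```text
clock: 1.72
position: [624.2, -55.9, 263.5]
ee_rot: [-0.018, 1.0, -0.0, -0.001]
contact_force: [-0.1, -0.3, -0.3]
gripper_width: 51.2
grasp_force: 0.0
```

```bash
python3 - <<'E'
from h import *
s=arm.read_state();print(s['clock'],s['position'],s['ee_rot'],s['gripper_width'],s['contact_force'])
d=grab('wrist'); np.savez('w1.npz',**{k:d[k] for k in('image','z_map','K','c2w')}); save(d,'w1'); print(d['mount'].round(2),d['c2w'][:3].round(2),d['K'][0,0])
print(R.from_quat(s['ee_rot']).as_matrix().round(4))
E
```

```text
1.725 [624.15968465 -55.92932945 263.51880326] [-1.81893425e-02  9.99834158e-01 -4.44354572e-05 -8.95231460e-04] 51.160129140265205 [-0.09340696 -0.25121584 -0.26839262]
[[   0.     -0.97   -0.26   66.76]
 [   1.      0.      0.     -0.76]
 [  -0.     -0.26    0.97 -142.44]
 [   0.      0.      0.      1.  ]] [[-4.0000e-02  9.7000e-01  2.6000e-01  5.5773e+02]
 [ 1.0000e+00  4.0000e-02  1.0000e-02 -5.9100e+01]
 [ 0.0000e+00  2.6000e-01 -9.7000e-01  4.0608e+02]] 415.5592868891243
[[-9.993e-01 -3.640e-02 -1.800e-03]
 [-3.640e-02  9.993e-01 -1.000e-04]
 [ 1.800e-03 -1.000e-04 -1.000e+00]]
```

View pics/w1.png

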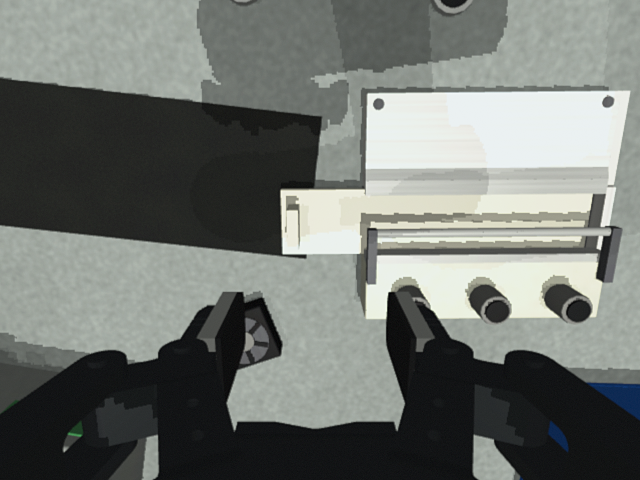

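The wrist view shows the slide's plate at (283–365, 189–253), the fin at (292,225), and the apron's front edge along row 90. The lip's ramp runs at rows 168–195. I'll fit those edges.

```bash
cat > edges.py <<'E'
from h import *
def edge(g,p0,p1,w,sgn,axis):
    # subpixel strongest gradient across 'axis' (1: search rows, for columns range) 
    out=[]
    rng=range(p0,p1)
    for i in rng:
        a,b=w
        L=(g[a:b,i] if axis==1 else g[i,a:b]).astype(float)
        L=cv2.GaussianBlur(L[:,None],(1,5),1)[:,0]; q=np.diff(L)*sgn; k=np.argmax(q)
        if q[k]<4 or k in(0,len(q)-1): continue
        den=q[k-1]-2*q[k]+q[k+1]; o=.5*(q[k-1]-q[k+1])/den if den else 0
        pos=a+k+.5+o; out.append((i,pos) if axis==1 else (pos,i))
    return np.array(out)
def fit(X):
    for _ in range(3):
        l=cv2.fitLine(X[:,:2].astype(np.float32),cv2.DIST_HUBER,0,.01,.01).ravel()
        r=(X[:,:2]-l[2:])@[-l[1],l[0]]; X=X[abs(r)<max(1,2*np.std(r))]
    return l,len(X),np.std(r)
E
python3 - <<'E'
from edges import *
d=dict(np.load('w1.npz')); g=cv2.cvtColor(d['image'],cv2.COLOR_RGB2GRAY)
def show(n,e,z):
    X=ray(d,e,z); l,k,s=fit(X); v=l[:2]; a=np.degrees(np.arctan2(v[1],v[0]))
    print(n,'ang',round(a,2),'pt',l[2:].round(1),k,round(float(s),2))
show('apron front',edge(g,385,600,(80,100),1,1),25)
show('apron left',edge(g,100,160,(355,375),1,0),25)
show('slide near',edge(g,325,358,(180,198),1,1),22)
show('slide near all',edge(g,288,358,(180,198),1,1),22)
show('slide far',edge(g,310,356,(244,264),-1,1),22)
show('slide front',edge(g,200,245,(272,290),1,0),22)
show('housing left',edge(g,290,312,(355,375),1,0),45)
show('rod',edge(g,390,580,(224,234),1,1),50)
print(edge(g,310,356,(244,264),-1,1)[:3])
P=cloud(d)
for uv in((420,130),(480,210),(320,220),(292,210),(292,225)): print(uv,P[uv[1],uv[0]].round(1))
save(d,'w1c',(270,160,400,270),5)
E
```

```text
apron front ang -87.36 pt [521.2  79.7] 215 0.06
apron left ang 2.62 pt [556.6 -14. ] 60 0.06
slide near ang -87.18 pt [610.4 -34.5] 33 0.06
slide near all ang -87.83 pt [611.1 -54.6] 70 0.11
slide far ang -87.57 pt [673.  -35.8] 46 0.05
slide front ang 2.63 pt [643.9 -88.2] 45 0.07
housing left ang 3.4 pt [709.7  -6.5] 22 0.08
rod ang -87.26 pt [638.5  94. ] 190 0.08
[[310.         253.80868246]
 [311.         253.77713384]
 [312.         253.67758725]]
(420, 130) [555.1  33.8  25.6]
(480, 210) [625.   97.5  24.1]
(320, 220) [640.6 -51.3  21.4]
(292, 210) [625.9 -76.4  53.1]
(292, 225) [638.7 -76.   55. ]
```

View pics/w1c.png

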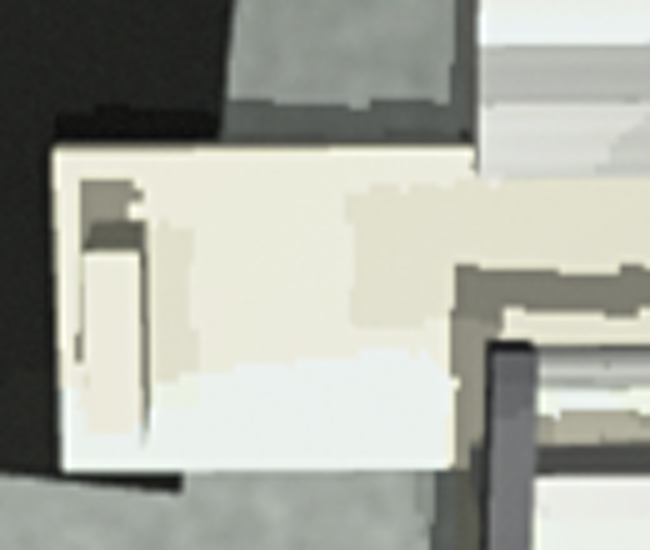

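>>> servo_tool(plan=[[0.064, -0.068, -0.15, 0, 0, 0.005, 0.4], [0, 0, -0.2, 0, 0, 0, 0.4], [0, 0, -0.2, 0, 0, 0, 0.4], [0, 0, -0.15, 0, 0, 0, 0.4], [0, 0, -0.08, 0, 0, 0, 0.4], [0, 0, 0, 0, 0, 0, 0.4], [0, 0, 0, 0, 0, 0, 0], [0, 0, 0, 0, 0, 0, 0], [0, 0, 0, 0, 0, 0, 0], [0, 0, 0, 0, 0, 0, 0]])

```text
clock: 3.02
position: [644.9, -76.9, 32.2]
ee_rot: [-0.023, 1.0, -0.0, 0.002]
contact_force: [-1.2, -4.0, 6.0]
gripper_width: 8.5
grasp_force: 60.6
```

>>> servo_tool(plan=[[0, 0, 0, 0, 0, 0, 0], [0, 0, 0, 0, 0, 0, 0]])

```text
clock: 3.28
position: [644.8, -77.0, 32.2]
ee_rot: [-0.023, 1.0, -0.0, 0.001]
contact_force: [-0.8, -3.9, 7.1]
gripper_width: 8.9
grasp_force: 60.6
```

```bash
python3 - <<'E'
from h import *
s=arm.read_state();print(s['wrist_torque'],R.from_quat(s['ee_rot']).as_matrix().round(4))
d=grab('scene'); save(d,'s1',(280,170,460,320),4)
E
```

```text
[-0.47930563  0.14463449 -0.00695041] [[-9.989e-01 -4.610e-02  2.900e-03]
 [-4.610e-02  9.989e-01 -5.000e-04]
 [-2.900e-03 -7.000e-04 -1.000e+00]]
```

View pics/s1.png

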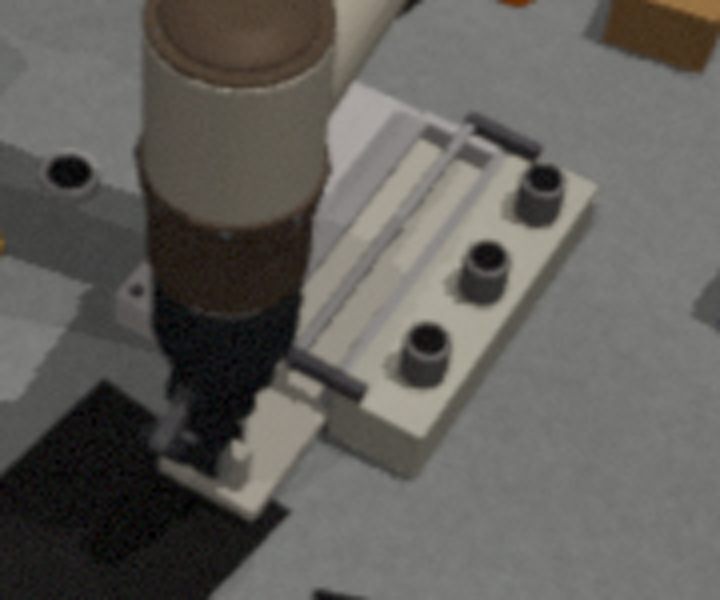

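>>> servo_tool(plan=[[0, 0, 0.004, 0, 0, 0, 0], [0.0005, -0.01, 0, 0, 0, 0, 0], [0.001, -0.02, 0, 0, 0, 0, 0], [0.001, -0.02, 0, 0, 0, 0, 0], [0.001, -0.02, 0, 0, 0, 0, 0]])

```text
clock: 3.95
position: [645.0, -97.7, 31.6]
ee_rot: [-0.023, 1.0, 0.0, 0.0]
contact_force: [-0.2, 4.3, 4.7]
gripper_width: 8.5
grasp_force: 60.4
```

>>> servo_tool(plan=[[0.0015, -0.03, 0.001, 0, 0, 0, 0], [0.0018, -0.04, 0, 0, 0, 0, 0], [0.0018, -0.04, 0, 0, 0, 0, 0], [0.0018, -0.04, 0, 0, 0, 0, 0], [0.0018, -0.04, 0, 0, 0, 0, 0], [0.0018, -0.04, 0, 0, 0, 0, 0]])

```text
clock: 4.7
position: [647.7, -167.5, 31.4]
ee_rot: [-0.023, 1.0, 0.0, -0.0]
contact_force: [0.7, 3.6, 0.2]
gripper_width: 8.8
grasp_force: 59.9
```

```bash
python3 - <<'E'
from h import *
s=arm.read_state();print(s['wrist_torque'],s['contact_force'])
d=grab('scene'); save(d,'s2',(240,170,460,350),3.3)
E
```

```text
[ 0.87728059 -0.2434424  -0.03869587] [0.70729579 3.60509965 0.24736717]
```

View pics/s2.png

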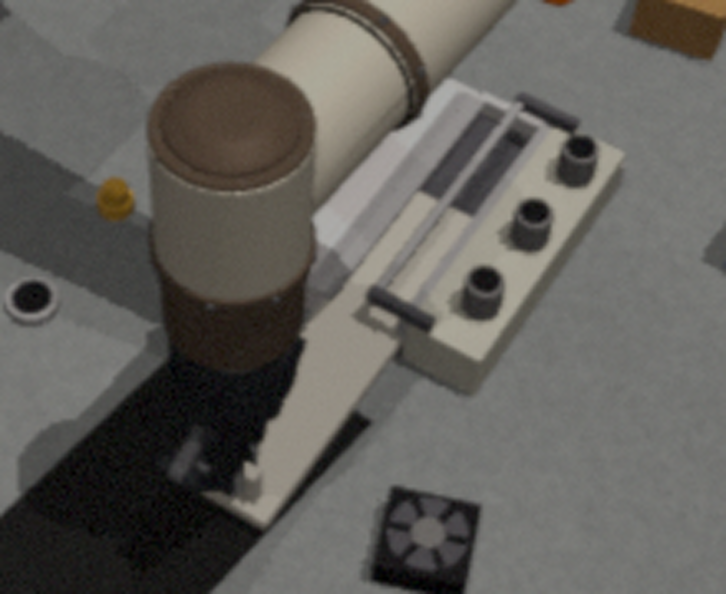

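The slide is following level: the dark channel floor now shows at (460,170), and forces stay under 5 N. I continue the pull.

>>> servo_tool(plan=[[0.0018, -0.04, 0, 0, 0, 0, 0], [0.0018, -0.04, 0, 0, 0, 0, 0], [0.0018, -0.04, 0, 0, 0, 0, 0], [0.0018, -0.04, 0, 0, 0, 0, 0], [0.0018, -0.04, 0, 0, 0, 0, 0], [0.0018, -0.04, 0, 0, 0, 0, 0]])

```text
clock: 5.5
position: [651.0, -239.4, 31.6]
ee_rot: [-0.023, 1.0, 0.0, -0.0]
contact_force: [0.4, 1.3, -1.2]
gripper_width: 8.8
grasp_force: 59.6
```

>>> servo_tool(plan=[[0.0018, -0.04, 0, 0, 0, 0, 0], [0.0018, -0.04, 0, 0, 0, 0, 0], [0.0018, -0.04, 0, 0, 0, 0, 0], [0.0018, -0.04, 0, 0, 0, 0, 0], [0.0018, -0.04, 0, 0, 0, 0, 0], [0.0018, -0.04, 0, 0, 0, 0, 0], [0.0018, -0.04, 0, 0, 0, 0, 0]])

```text
clock: 6.38
position: [654.8, -323.4, 31.6]
ee_rot: [-0.023, 1.0, -0.0, -0.0]
contact_force: [-0.3, 0.3, -2.9]
gripper_width: 8.6
grasp_force: 59.4
```

```bash
python3 - <<'E'
from h import *
s=arm.read_state();print(s['wrist_torque'],s['contact_force'],s['position'])
d=grab('scene'); save(d,'s3',(160,170,460,410),2.5); np.savez('s3.npz',**{k:d[k] for k in('image','z_map','K','c2w')})
E
```

```text
[-0.31186499 -0.00874521 -0.00293738] [-0.29383158  0.30837367 -2.93620933] [ 654.84122154 -323.4246741    31.55540709]
```

View pics/s3.png

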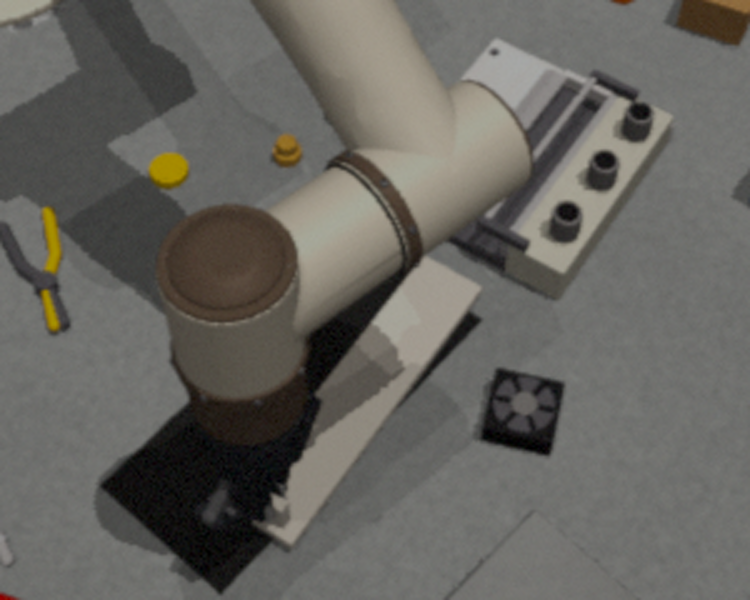

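The slide is fully out and level, carried by the fin. I bring it over the mat's middle and align it.

>>> servo_tool(plan=[[-0.035, -0.016, 0, 0, 0, -0.01, 0], [-0.035, -0.016, 0, 0, 0, -0.011, 0], [-0.035, -0.016, 0, 0, 0, -0.011, 0], [-0.035, -0.016, 0, 0, 0, -0.01, 0], [-0.035, -0.016, 0, 0, 0, -0.01, 0], [-0.032, -0.016, 0, 0, 0, -0.01, 0], [0, 0, -0.01, 0, 0, 0, 0], [0, 0, -0.01, 0, 0, 0, 0], [0, 0, -0.007, 0, 0, 0, 0], [0, 0, 0, 0, 0, 0, 0]])

```text
clock: 7.68
position: [593.1, -351.1, 23.4]
ee_rot: [0.039, 0.999, 0.0, -0.0]
contact_force: [0.6, 0.9, -2.4]
gripper_width: 8.9
grasp_force: 59.4
```

>>> servo_tool(plan=[[0, 0, -0.004, 0, 0, 0, 0], [0, 0, -0.003, 0, 0, 0, 0], [0, 0, 0, 0, 0, 0, 0]])

```text
clock: 8.05
position: [593.2, -351.2, 22.5]
ee_rot: [0.039, 0.999, -0.0, 0.0]
contact_force: [-2.0, 1.6, 3.1]
gripper_width: 8.7
grasp_force: 60.0
```

>>> servo_tool(plan=[[0, 0, 0, 0, 0, 0, 0.3], [0, 0, 0, 0, 0, 0, 0.3], [0, 0, 0, 0, 0, 0, 0.4], [0, 0, 0.1, 0, 0, 0, 0.4], [0, 0, 0.2, 0, 0, 0, 0.5], [0, 0, 0.2, 0, 0, 0.02, 0.6], [0, 0, 0.2, 0, 0, 0.02, 0.6], [-0.1, 0.15, 0.05, 0, 0, 0.022, 0.6], [-0.1, 0.17, 0, 0, 0, 0, 0.6], [-0.1, 0.17, 0, 0, 0, 0, 0.6], [-0.1, 0.17, 0, 0, 0, 0, 0.6], [-0.1, 0.17, 0, 0, 0, 0, 0.6], [-0.1, 0.17, 0, 0, 0, 0, 0.6], [0, 0, 0, 0, 0, 0, 0.6]])

```text
clock: 9.8
position: [411.3, -49.0, 247.2]
ee_rot: [-0.026, 1.0, 0.0, 0.001]
contact_force: [-0.9, -1.2, 0.8]
gripper_width: 51.2
grasp_force: 0.0
```

```bash
cat > disc.py <<'E'
from h import *
def discs(d):
    P=cloud(d); hsv=cv2.cvtColor(d['image'],cv2.COLOR_RGB2HSV)
    m=((hsv[...,2]<75)).astype(np.uint8); out=[]
    cs,_=cv2.findContours(m,cv2.RETR_LIST,cv2.CHAIN_APPROX_NONE)
    for c in cs:
        a=cv2.contourArea(c)
        if a<60 or a>4000 or len(c)<6: continue
        (x,y),r=cv2.minEnclosingCircle(c)
        if a/(np.pi*r*r)<.7: continue
        xi,yi=int(x),int(y); z=np.nanmedian(P[max(0,yi-2):yi+3,max(0,xi-2):xi+3,2])
        mm=cv2.moments(c); uv=(mm['m10']/a,mm['m01']/a)
        if not -5<z<60: continue
        p=ray(d,uv,z)[0]; rad=np.sqrt(a/np.pi)*np.linalg.norm(ray(d,[(uv[0]+1,uv[1])],z)[0]-p)
        out.append((np.round(uv,1),p.round(1),round(float(rad),1)))
    return out
O=np.array([635.4,99.7]);ex=np.array([.99895,.0459]);ey=np.array([-.0459,.99895])
def blk(p): q=np.array(p[:2])-O; return np.round([q@ex,q@ey],1)
E
python3 - <<'E'
from disc import *
s=arm.read_state();print(s['clock'],s['position'],s['ee_rot'].__repr__(),s['gripper_width'])
d=grab('top')
for o in discs(d): print('top',o)
P=cloud(d);hsv=cv2.cvtColor(d['image'],cv2.COLOR_RGB2HSV)
d=grab('wrist'); save(d,'w2')
for o in discs(d): print('wrist',o)
E
```

```text
9.8 [411.26527352 -48.95684403 247.24243928] array([-2.58577633e-02,  9.99665188e-01,  4.62872831e-04,  8.20389890e-04]) 51.24169669158097
wrist (array([425.2, 234.9]), array([438. ,  54.7,  10.1]), 13.1)
wrist (array([233.4, 223.5]), array([ 436.1, -125.9,   10.1]), 13.3)
```

View pics/w2.png

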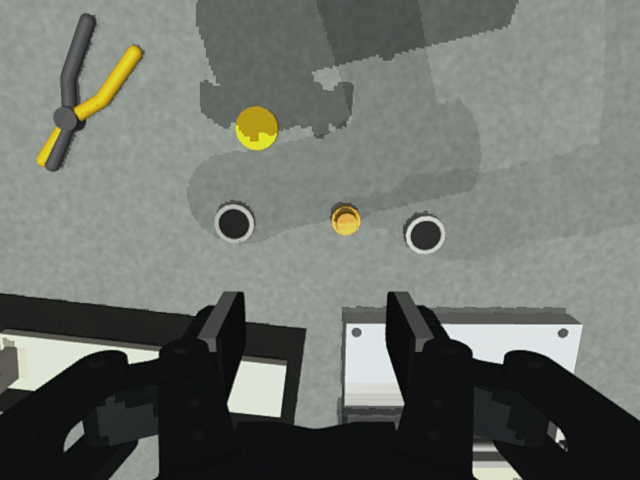

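Slide lies on the mat (bottom left); discs are at (425,235) and (233,223), 13 mm filter radius and top at 10 mm, as expected. First I pick the disc at (233,223).

>>> servo_tool(plan=[[0.042, -0.128, -0.05, 0, 0, 0, 0.6], [0.041, -0.128, -0.05, 0, 0, 0, 0.6], [0, 0, -0.2, 0, 0, 0, 0.6], [0, 0, -0.2, 0, 0, 0, 0.6], [0, 0, -0.2, 0, 0, 0, 0.6], [0, 0, -0.09, 0, 0, 0, 0.6], [0, 0, 0, 0, 0, 0, 0.6]])

```text
clock: 10.78
position: [436.5, -129.5, 7.3]
ee_rot: [-0.022, 1.0, -0.0, -0.003]
contact_force: [-0.0, -0.5, -0.4]
gripper_width: 51.3
grasp_force: 0.0
```

>>> servo_tool(plan=[[0, 0.012, -0.02, 0, 0, 0, 0.6], [0, 0, 0, 0, 0, 0, 0.6], [0, 0, 0, 0, 0, 0, 0], [0, 0, 0, 0, 0, 0, 0], [0, 0, 0, 0, 0, 0, 0], [0, 0, 0, 0, 0, 0, 0]])

```text
clock: 11.52
position: [438.7, -124.4, 5.2]
ee_rot: [-0.023, 1.0, -0.0, 0.001]
contact_force: [-1.0, 1.1, 6.2]
gripper_width: 33.8
grasp_force: 59.0
```

>>> servo_tool(plan=[[0, 0, 0.1, 0, 0, 0, 0], [0, 0, 0.15, 0, 0, 0, 0], [0.057, 0.09, 0.02, 0, 0, 0, 0], [0.068, 0.089, 0, 0, 0, 0, 0], [0.068, 0.089, 0, 0, 0, 0, 0], [0.068, 0.089, 0, 0, 0, 0, 0], [0.068, 0.089, 0, 0, 0, 0, 0], [0.068, 0.089, 0, 0, 0, 0, 0], [0, 0, -0.08, 0, 0, 0, 0], [0, 0, -0.04, 0, 0, 0, 0], [0, 0, 0, 0, 0, 0, 0]])

```text
clock: 12.9
position: [556.0, 35.5, 48.1]
ee_rot: [-0.023, 1.0, -0.0, -0.001]
contact_force: [-0.9, 0.4, -0.2]
gripper_width: 33.9
grasp_force: 59.8
```

```bash
python3 - <<'E'
from disc import *
s=arm.read_state();print(s['clock'],s['position'],s['gripper_width'],blk(s['position']))
d=grab('wrist'); save(d,'w3')
d=grab('scene'); save(d,'s4',(220,150,440,300),3.3)
E
```

```text
12.9 [556.02059656  35.54368356  48.10069647] 33.91609837951197 [-82.2 -60.4]
```

View pics/w3.png

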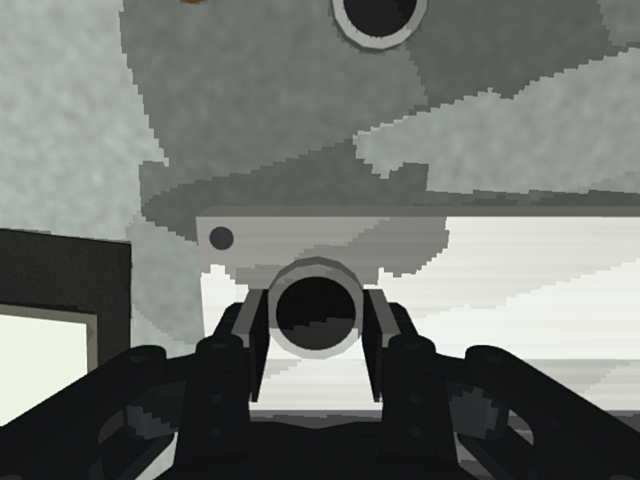

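The disc is held level at (317,310) over the apron, so I set it down.

>>> servo_tool(plan=[[0, 0, -0.035, 0, 0, 0, 0], [0, 0, -0.022, 0, 0, 0, 0], [0, 0, 0, 0, 0, 0, 0], [0, 0, 0, 0, 0, 0, 0.6], [0, 0, 0, 0, 0, 0, 0.6], [0, 0, 0, 0, 0, 0, 0.6], [0, 0, 0.1, 0, 0, 0, 0.6], [0, 0, 0.05, 0, 0, 0, 0.3], [-0.1, -0.005, 0, 0, 0, 0, 0.25], [-0.1, -0.005, 0, 0, 0, 0, 0.25], [0, 0, 0, 0, 0, 0, 0.25]])

```text
clock: 14.38
position: [494.7, 32.6, 76.7]
ee_rot: [-0.023, 1.0, -0.0, -0.001]
contact_force: [0.6, -0.3, -0.1]
gripper_width: 21.6
grasp_force: 0.0
```

```bash
python3 - <<'E'
from disc import *
s=arm.read_state();print(s['clock'],s['position'],s['gripper_width'],blk(s['position']))
d=grab('wrist')
for o in discs(d): print('wrist',o,blk(o[1]))
E
```

```text
14.375 [494.74514397  32.59272472  76.65970551] 21.586206897646008 [-143.6  -60.6]
wrist (array([316.1, 386.4]), array([554.1,  35.2,  35.2]), 12.9) [-84.2 -60.7]
wrist (array([366.4, 152.6]), array([438.4,  54.6,  10.5]), 14.1) [-198.9  -36. ]
```

>>> servo_tool(plan=[[0, 0, -0.1, 0, 0, 0, 0.25], [0, 0, -0.056, 0, 0, 0, 0.25], [0, 0, 0, 0, 0, 0, 0.25], [0.04, 0.0018, 0, 0, 0, 0, 0.25], [0.04, 0.0018, 0, 0, 0, 0, 0.25], [0.03, 0.0014, 0, 0, 0, 0, 0.25], [0.025, 0.0011, 0, 0, 0, 0, 0.25], [0.025, 0.0011, 0, 0, 0, 0, 0.25], [0.025, 0.0011, 0, 0, 0, 0, 0.25]])

```text
clock: 15.55
position: [552.5, 35.4, 29.7]
ee_rot: [-0.023, 1.0, -0.0, -0.0]
contact_force: [0.1, -0.5, 1.2]
gripper_width: 21.4
grasp_force: 0.6
```

```bash
python3 - <<'E'
from disc import *
s=arm.read_state();print(s['clock'],s['position'],s['contact_force'],blk(s['position']))
d=grab('wrist')
for o in discs(d): print('wrist',o,blk(o[1]))
E
```

```text
15.55 [552.48907506  35.36546805  29.6773816 ] [ 0.08500635 -0.48190792  1.21373649] [-85.8 -60.5]
wrist (array([210.6, 259.6]), array([534.5,  -4.9,  25.4]), 4.5) [-105.6  -99.9]
```

>>> servo_tool(plan=[[0.025, 0.0011, 0, 0, 0, 0, 0.25], [0.025, 0.0011, 0, 0, 0, 0, 0.25], [0.025, 0.0011, 0, 0, 0, 0, 0.25], [0.02, 0.0009, 0, 0, 0, 0, 0.25], [0.02, 0.0009, 0, 0, 0, 0, 0.25], [0.02, 0.0009, 0, 0, 0, 0, 0.25], [0.02, 0.0009, 0, 0, 0, 0, 0.25], [0.02, 0.0009, 0, 0, 0, 0, 0.25], [0, 0, 0, 0, 0, 0, 0.25]])

```text
clock: 16.73
position: [605.5, 37.9, 29.7]
ee_rot: [-0.023, 1.0, 0.0, 0.0]
contact_force: [-0.5, 0.1, -0.3]
gripper_width: 21.7
grasp_force: 0.0
```

```bash
python3 - <<'E'
from disc import *
s=arm.read_state();print(s['clock'],s['position'],s['contact_force'],blk(s['position']))
d=grab('wrist'); save(d,'w5',(200,240,440,420),3.3)
E
```

```text
16.725 [605.53343639  37.87953434  29.65093676] [-0.45102792  0.10355663 -0.26916353] [-32.7 -60.4]
```

View pics/w5.png

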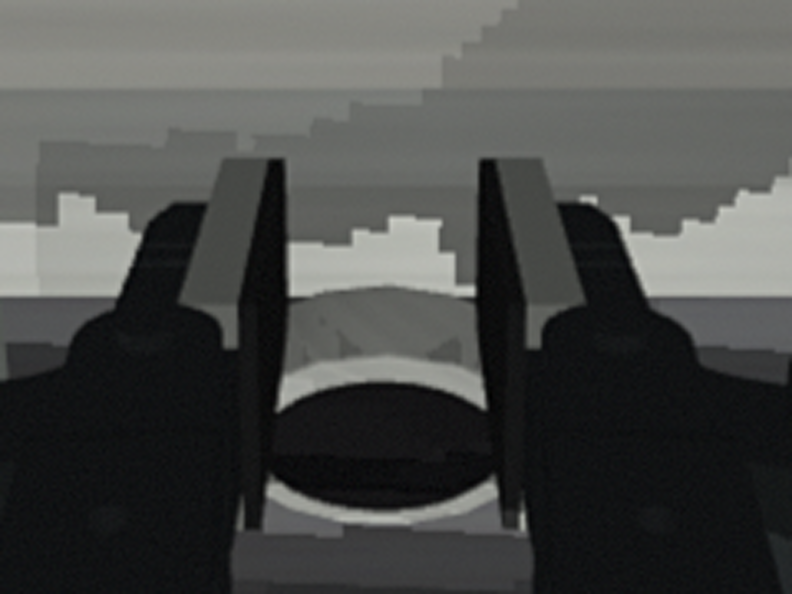

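The disc is tipped in with its trailing edge still on the lip (crop (385,400)), so I push a bit further.

>>> servo_tool(plan=[[0.012, 0.0005, 0, 0, 0, 0, 0.25], [0.012, 0.0005, 0, 0, 0, 0, 0.25], [0.011, 0.0005, 0, 0, 0, 0, 0.25], [0, 0, 0, 0, 0, 0, 0.25]])

```text
clock: 17.27
position: [615.7, 38.3, 29.7]
ee_rot: [-0.023, 1.0, 0.0, 0.0]
contact_force: [-0.1, -0.3, -0.1]
gripper_width: 21.1
grasp_force: 0.0
```

```bash
python3 - <<'E'
from disc import *
s=arm.read_state();print(s['clock'],s['position'],s['contact_force'],blk(s['position']))
d=grab('wrist'); save(d,'w6',(200,240,440,420),3.3)
P=cloud(d)
for v in range(330,420,6): print(v,P[v,318].round(1),blk(P[v,318]))
E
```

```text
17.275 [615.72422609  38.31239173  29.68922418] [-0.07838065 -0.34209867 -0.09028701] [-22.5 -60.4]
330 [626.   39.3  22.6] [-12.1 -59.9]
336 [628.4  39.4  23. ] [ -9.7 -59.9]
342 [631.2  39.5  22.7] [ -7.  -59.9]
348 [634.6  39.7  21.4] [ -3.6 -59.9]
354 [636.8  39.8  22.2] [ -1.3 -59.9]
360 [639.6  39.9  22.1] [  1.5 -59.9]
366 [642.4  40.1  22. ] [  4.3 -59.9]
372 [645.2  40.2  22. ] [  7.1 -59.9]
378 [648.   40.3  22. ] [  9.9 -59.9]
384 [650.6  40.5  22.3] [ 12.4 -59.9]
390 [661.2  41.1  11.1] [ 23.1 -59.8]
396 [663.3  41.1  12.5] [ 25.2 -59.8]
402 [638.8  39.7  50. ] [  0.7 -60.1]
408 [639.   39.7  52.8] [  0.9 -60.1]
414 [641.3  39.8  53. ] [  3.1 -60.1]
```

It lies flat: top at 22 mm from x -12 to +12. Next is the disc near (438,55).

>>> servo_tool(plan=[[0, 0, 0.1, 0, 0, 0, 0.3], [0, 0, 0.2, 0, 0, 0, 0.6], [-0.18, 0.02, 0.08, 0, 0, 0, 0.6], [-0.18, 0.02, 0.08, 0, 0, 0, 0.6], [-0.18, 0.012, 0.08, 0, 0, 0, 0.6], [-0.15, 0, 0, 0, 0, 0, 0.6], [0, 0, 0, 0, 0, 0, 0.6]])

```text
clock: 18.2
position: [405.5, 53.3, 192.3]
ee_rot: [-0.024, 1.0, 0.001, 0.0]
contact_force: [1.7, -0.2, 0.2]
gripper_width: 51.3
grasp_force: 0.0
```

```bash
cat > look.py <<'E'
from disc import *
s=arm.read_state();print(s['clock'],s['position'],s['ee_rot'].round(4) if hasattr(s['ee_rot'],'round') else s['ee_rot'],s['gripper_width'],blk(s['position']))
d=grab('wrist')
for o in discs(d): print('wrist',o,blk(o[1]))
E
python3 look.py
```

```text
18.2 [405.51176782  53.31158493 192.28571068] [-2.370e-02  9.997e-01  6.000e-04  3.000e-04] 51.28040977421911 [-231.8  -35.8]
wrist (array([315.4, 254.3]), array([438. ,  54.7,  10.7]), 13.1) [-199.3  -35.9]
```

>>> servo_tool(plan=[[0.11, 0.004, -0.1, 0, 0, 0, 0.6], [0, 0, -0.2, 0, 0, 0, 0.6], [0, 0, -0.2, 0, 0, 0, 0.6], [0, 0, -0.11, 0, 0, 0, 0.6], [0, 0, 0, 0, 0, 0, 0.6], [0, 0, 0, 0, 0, 0, 0.6]])

```text
clock: 19.0
position: [442.9, 55.5, 9.4]
ee_rot: [-0.023, 1.0, 0.0, 0.001]
contact_force: [0.9, 0.6, 0.5]
gripper_width: 51.6
grasp_force: 0.0
```

>>> servo_tool(plan=[[-0.012, -0.002, -0.026, 0, 0, 0, 0.6], [0, 0, 0, 0, 0, 0, 0.6], [0, 0, 0, 0, 0, 0, 0], [0, 0, 0, 0, 0, 0, 0], [0, 0, 0, 0, 0, 0, 0], [0, 0, 0, 0, 0, 0, 0]])

```text
clock: 19.75
position: [438.1, 54.6, 2.0]
ee_rot: [-0.023, 1.0, 0.0, 0.001]
contact_force: [-2.0, -0.2, 6.9]
gripper_width: 34.8
grasp_force: 59.0
```

>>> servo_tool(plan=[[0, 0, 0.1, 0, 0, 0, 0], [0, 0, 0.17, 0, 0, 0, 0], [0.08, 0.035, 0, 0, 0, 0, 0], [0.1, 0.035, 0, 0, 0, 0, 0], [0.1, 0.034, 0, 0, 0, 0, 0], [0.1, 0.034, 0, 0, 0, 0, 0], [0, 0, -0.1, 0, 0, 0, 0], [0, 0, -0.05, 0, 0, 0, 0], [0, 0, 0, 0, 0, 0, 0]])

```text
clock: 20.88
position: [550.6, 95.3, 35.9]
ee_rot: [-0.023, 1.0, -0.001, -0.001]
contact_force: [0.5, 1.0, -0.8]
gripper_width: 34.7
grasp_force: 59.9
```

Set it down (8.5 mm lower), release, lift, and back off.

>>> servo_tool(plan=[[0, 0, -0.02, 0, 0, 0, 0], [0, 0, -0.008, 0, 0, 0, 0], [0, 0, 0, 0, 0, 0, 0], [0, 0, 0, 0, 0, 0, 0.6], [0, 0, 0, 0, 0, 0, 0.6], [0, 0, 0, 0, 0, 0, 0.6], [0, 0, 0.1, 0, 0, 0, 0.6], [0, 0, 0.05, 0, 0, 0, 0.3], [-0.1, -0.005, 0, 0, 0, 0, 0.25], [-0.1, -0.005, 0, 0, 0, 0, 0.25], [0, 0, 0, 0, 0, 0, 0.25]])

```text
clock: 22.25
position: [489.7, 92.4, 73.6]
ee_rot: [-0.023, 1.0, -0.0, -0.001]
contact_force: [-0.0, -0.2, 0.8]
gripper_width: 21.3
grasp_force: 0.0
```

```bash
python3 look.py
```

```text
22.25 [489.71208597  92.40094251  73.61967823] [-2.310e-02  9.997e-01 -1.000e-04 -7.000e-04] 21.297592236397804 [-145.9   -0.6]
wrist (array([316.6, 395.2]), array([552. ,  95.4,  35.1]), 12.9) [-83.5  -0.5]
```

>>> servo_tool(plan=[[0, 0, -0.1, 0, 0, 0, 0.25], [0, 0, -0.046, 0, 0, 0, 0.25], [0, 0, 0, 0, 0, 0, 0.25], [0.04, 0.0018, 0, 0, 0, 0, 0.25], [0.04, 0.0018, 0, 0, 0, 0, 0.25], [0.035, 0.0016, 0, 0, 0, 0, 0.25], [0.025, 0.0011, 0, 0, 0, 0, 0.25], [0.025, 0.0011, 0, 0, 0, 0, 0.25], [0.025, 0.0011, 0, 0, 0, 0, 0.25], [0.025, 0.0011, 0, 0, 0, 0, 0.25]])

```text
clock: 23.55
position: [556.6, 95.8, 29.7]
ee_rot: [-0.023, 1.0, -0.0, -0.0]
contact_force: [-0.5, 0.8, 0.9]
gripper_width: 21.2
grasp_force: 0.5
```

>>> servo_tool(plan=[[0.025, 0.0011, 0, 0, 0, 0, 0.25], [0.025, 0.0011, 0, 0, 0, 0, 0.25], [0.025, 0.0011, 0, 0, 0, 0, 0.25], [0.025, 0.0011, 0, 0, 0, 0, 0.25], [0.0165, 0.0008, 0, 0, 0, 0, 0.25], [0.0165, 0.0008, 0, 0, 0, 0, 0.25], [0.0165, 0.0008, 0, 0, 0, 0, 0.25], [0.0165, 0.0008, 0, 0, 0, 0, 0.25], [0.0165, 0.0008, 0, 0, 0, 0, 0.25], [0.0165, 0.0008, 0, 0, 0, 0, 0.25], [0, 0, 0, 0, 0, 0, 0.25], [0, 0, 0, 0, 0, 0, 0.25]])

```text
clock: 25.05
position: [615.9, 98.5, 29.6]
ee_rot: [-0.023, 1.0, -0.0, -0.0]
contact_force: [0.6, -0.1, 0.2]
gripper_width: 21.4
grasp_force: 0.0
```

```bash
cat >> look.py <<'E'
P=cloud(d)
import sys
if len(sys.argv)>1:
    for v in range(324,420,6): print(v,blk(P[v,318]),P[v,318,2].round(1),d['image'][v,318])
E
python3 look.py 1
```

```text
25.05 [615.85974258  98.46229712  29.62763915] [-2.280e-02  9.997e-01 -0.000e+00 -1.000e-04] 21.40911018403813 [-19.6  -0.3]
324 [-11.9   0.1] 22.7 [37 37 37]
330 [-9.5  0.1] 23.0 [40 41 39]
336 [-6.2  0.2] 21.7 [41 42 42]
342 [-3.7  0.2] 22.0 [14 15 17]
348 [-1.3  0.2] 22.5 [16 18 18]
354 [1.4 0.2] 22.4 [15 13 16]
360 [4.1 0.2] 22.5 [37 37 36]
366 [6.9 0.2] 22.5 [37 39 39]
372 [10.1  0.2] 21.8 [36 38 37]
378 [12.6  0.2] 22.1 [42 43 42]
384 [15.3  0.2] 22.3 [35 36 36]
390 [17.8  0.2] 22.8 [210 213 205]
396 [ 0.2 -0. ] 51.3 [84 85 83]
402 [ 1.8 -0. ] 52.3 [130 130 127]
408 [ 3.5 -0. ] 53.1 [180 183 178]
414 [ 4.7 -0. ] 54.6 [168 170 163]
```

Second disc lies flat (22 mm). Now to the third, near (483,385).

>>> servo_tool(plan=[[0, 0, 0.1, 0, 0, 0, 0.3], [0, 0, 0.2, 0, 0, 0, 0.6], [-0.092, 0.159, 0.08, 0, 0, 0, 0.6], [-0.092, 0.159, 0.08, 0, 0, 0, 0.6], [-0.092, 0.159, 0.08, 0, 0, 0, 0.6], [-0.092, 0.159, 0, 0, 0, 0, 0.6], [-0.092, 0.159, 0, 0, 0, 0, 0.6], [-0.092, 0.159, 0, 0, 0, 0, 0.6], [0, 0, 0, 0, 0, 0, 0.6], [0, 0, 0, 0, 0, 0, 0.6]])

```text
clock: 26.35
position: [450.1, 384.6, 191.7]
ee_rot: [-0.023, 1.0, -0.0, -0.0]
contact_force: [0.0, -0.9, 0.3]
gripper_width: 51.0
grasp_force: 0.0
```

```bash
echo "save(d,'look')" >> look.py; python3 look.py
```

```text
26.35 [450.11291928 384.57889582 191.65506626] [-2.320e-02  9.997e-01 -2.000e-04 -1.000e-04] 50.99544188288327 [-172.   293.1]
wrist (array([312.1, 253.3]), array([481.6, 382.9,  10.5]), 13.1) [-140.6  290. ]
```

View pics/look.png

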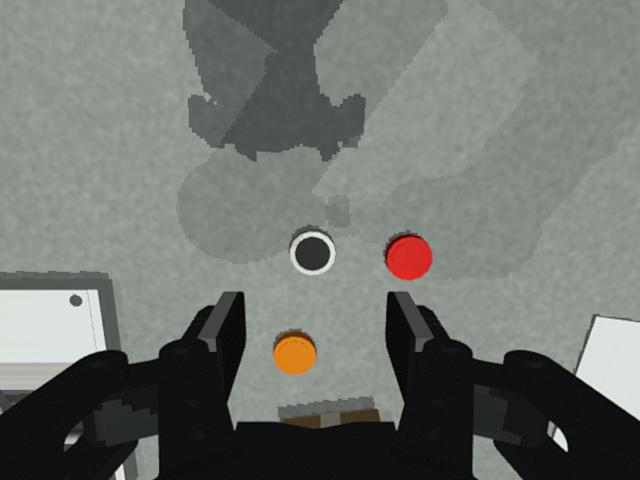

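The disc is white-rimmed at (312,253); the red (409,257) and orange (295,353) pucks are left alone. Finger backs clear the red puck by about 14 mm.

>>> servo_tool(plan=[[0.105, -0.006, -0.1, 0, 0, 0, 0.6], [0, 0, -0.2, 0, 0, 0, 0.6], [0, 0, -0.2, 0, 0, 0, 0.6], [0, 0, -0.11, 0, 0, 0, 0.6], [0, 0, -0.018, 0, 0, 0, 0.6], [0, 0, 0, 0, 0, 0, 0.6], [0, 0, 0, 0, 0, 0, 0.6]])

```text
clock: 27.28
position: [483.1, 383.8, 5.5]
ee_rot: [-0.023, 1.0, 0.002, 0.001]
contact_force: [-0.2, -0.2, 0.1]
gripper_width: 51.4
grasp_force: 0.0
```

>>> servo_tool(plan=[[-0.003, -0.003, -0.012, 0, 0, 0, 0.6], [0, 0, 0, 0, 0, 0, 0], [0, 0, 0, 0, 0, 0, 0], [0, 0, 0, 0, 0, 0, 0], [0, 0, 0, 0, 0, 0, 0], [0, 0, 0.05, 0, 0, 0, 0], [0, 0, 0, 0, 0, 0, 0]])

```text
clock: 28.15
position: [481.7, 382.9, 16.2]
ee_rot: [-0.023, 1.0, 0.001, 0.001]
contact_force: [-0.3, 0.3, -1.8]
gripper_width: 34.9
grasp_force: 59.8
```

>>> servo_tool(plan=[[0, 0, 0.12, 0, 0, 0, 0], [0, 0, 0.1, 0, 0, 0, 0], [0.045, -0.151, 0, 0, 0, 0, 0], [0.045, -0.151, 0, 0, 0, 0, 0], [0.045, -0.151, 0, 0, 0, 0, 0], [0.046, -0.152, 0, 0, 0, 0, 0], [0.046, -0.152, 0, 0, 0, 0, 0], [0, 0, 0, 0, 0, 0, 0], [0, 0, -0.1, 0, 0, 0, 0], [0, 0, -0.05, 0, 0, 0, 0], [0, 0, 0, 0, 0, 0, 0]])

```text
clock: 29.52
position: [548.2, 155.0, 34.4]
ee_rot: [-0.023, 1.0, -0.001, -0.001]
contact_force: [-0.7, 0.6, -0.3]
gripper_width: 35.2
grasp_force: 60.0
```

>>> servo_tool(plan=[[0, 0, -0.015, 0, 0, 0, 0], [0, 0, -0.009, 0, 0, 0, 0], [0, 0, 0, 0, 0, 0, 0], [0, 0, 0, 0, 0, 0, 0.6], [0, 0, 0, 0, 0, 0, 0.6], [0, 0, 0, 0, 0, 0, 0.6], [0, 0, 0.1, 0, 0, 0, 0.6], [0, 0, 0.05, 0, 0, 0, 0.3], [-0.1, -0.005, 0, 0, 0, 0, 0.25], [-0.1, -0.005, 0, 0, 0, 0, 0.25], [0, 0, 0, 0, 0, 0, 0.25]])

```text
clock: 30.9
position: [487.2, 151.4, 73.7]
ee_rot: [-0.023, 1.0, -0.0, -0.001]
contact_force: [1.2, -0.7, 0.2]
gripper_width: 21.2
grasp_force: 0.0
```

```bash
python3 look.py
```

```text
30.9 [487.21582868 151.40032496  73.70081772] [-2.320e-02  9.997e-01 -1.000e-04 -6.000e-04] 21.175578907429728 [-145.7   58.4]
wrist (array([316.7, 396.1]), array([550.2, 154.5,  35. ]), 12.9) [-82.6  58.7]
```

>>> servo_tool(plan=[[0, 0, -0.1, 0, 0, 0, 0.25], [0, 0, -0.046, 0, 0, 0, 0.25], [0, 0, 0, 0, 0, 0, 0.25], [0.04, 0.0018, 0, 0, 0, 0, 0.25], [0.04, 0.0018, 0, 0, 0, 0, 0.25], [0.035, 0.0016, 0, 0, 0, 0, 0.25], [0.025, 0.0011, 0, 0, 0, 0, 0.25], [0.025, 0.0011, 0, 0, 0, 0, 0.25], [0.025, 0.0011, 0, 0, 0, 0, 0.25], [0.025, 0.0011, 0, 0, 0, 0, 0.25]])

```text
clock: 32.2
position: [553.9, 154.7, 29.7]
ee_rot: [-0.023, 1.0, -0.0, -0.0]
contact_force: [-1.1, 0.3, 0.4]
gripper_width: 21.6
grasp_force: 0.5
```

>>> servo_tool(plan=[[0.025, 0.0011, 0, 0, 0, 0, 0.25], [0.025, 0.0011, 0, 0, 0, 0, 0.25], [0.025, 0.0011, 0, 0, 0, 0, 0.25], [0.025, 0.0011, 0, 0, 0, 0, 0.25], [0.0165, 0.0008, 0, 0, 0, 0, 0.25], [0.0165, 0.0008, 0, 0, 0, 0, 0.25], [0.0165, 0.0008, 0, 0, 0, 0, 0.25], [0.0165, 0.0008, 0, 0, 0, 0, 0.25], [0.0165, 0.0008, 0, 0, 0, 0, 0.25], [0.0165, 0.0008, 0, 0, 0, 0, 0.25], [0, 0, 0, 0, 0, 0, 0.25], [0, 0, 0, 0, 0, 0, 0.25]])

```text
clock: 33.7
position: [613.2, 157.5, 29.7]
ee_rot: [-0.023, 1.0, -0.0, -0.0]
contact_force: [-0.6, 0.5, -0.5]
gripper_width: 21.5
grasp_force: 0.0
```

```bash
python3 look.py 1
```

```text
33.7 [613.24198266 157.53856255  29.68649104] [-0.0229  0.9997 -0.     -0.    ] 21.517556612618016 [-19.5  58.8]
wrist (array([ 23.7, 337.9]), array([632.6,  41.5,  22.3]), 11.9) [ -5.5 -58. ]
wrist (array([442.4,  68.1]), array([525.6, 194.7,  25.4]), 4.9) [-105.3   99.9]
324 [-11.8  59.3] 22.7 [38 37 37]
330 [-8.8 59.3] 21.9 [42 41 39]
336 [-6.1 59.3] 21.8 [16 15 14]
342 [-3.5 59.3] 21.9 [15 14 17]
348 [-0.6 59.3] 21.6 [15 15 16]
354 [ 1.8 59.3] 22.0 [37 37 37]
360 [ 4.4 59.3] 22.3 [38 37 38]
366 [ 7.  59.3] 22.4 [35 36 36]
372 [10.6 59.3] 21.2 [36 37 38]
378 [12.9 59.3] 21.9 [40 40 40]
384 [15.6 59.3] 22.0 [33 34 33]
390 [19.1 59.4] 21.1 [190 195 186]
396 [ 1.1 59.1] 50.3 [86 87 85]
402 [ 1.  59.1] 53.6 [132 135 129]
408 [ 3.4 59.1] 53.4 [181 184 178]
414 [ 5.5 59.1] 53.8 [168 170 164]
```

All three are in; I retreat and verify everything, including that no fourth disc was hidden.

>>> servo_tool(plan=[[0, 0, 0.1, 0, 0, 0, 0.25], [0, 0, 0.2, 0, 0, 0, 0.25], [-0.15, -0.05, 0.12, 0, 0, 0, 0.25], [-0.15, -0.1, 0.12, 0, 0, 0, 0.25], [-0.15, -0.1, 0.12, 0, 0, 0, 0.25], [-0.1, -0.1, 0.1, 0, 0, 0, 0.25], [-0.05, -0.1, 0.05, 0, 0, 0, 0.25], [0, 0, 0, 0, 0, 0, 0.25], [0, 0, 0, 0, 0, 0, 0.25]])

```text
clock: 34.88
position: [436.7, 25.0, 269.8]
ee_rot: [-0.023, 1.0, 0.0, 0.0]
contact_force: [-0.2, 0.4, -1.3]
gripper_width: 21.4
grasp_force: 0.0
```

```bash
python3 - <<'E'
from disc import *
s=arm.read_state(); print(s['clock'],s['position'])
ims=[]
for n in('top','scene'):
    d=grab(n); ims.append(d['image'][...,::-1])
    for o in discs(d): print(n,o,blk(o[1]))
    if n=='scene': S=d
    if n=='top': T=d
w=grab('wrist'); save(w,'w9')
for o in discs(w): print('wrist',o,blk(o[1]))
P=cloud(S); hsv=cv2.cvtColor(S['image'],cv2.COLOR_RGB2HSV)
# slide plate in scene: white points z 8..16 in mat region
m=(P[...,2]>7)&(P[...,2]<18)&(hsv[...,2]>120)&(P[...,1]<-30)&(P[...,1]>-400)&(P[...,0]>520)&(P[...,0]<700)
q=P[m]; print('slide',len(q),np.nanmedian(q,0),cv2.minAreaRect(q[:,:2].astype(np.float32)))
A=np.c_[q[:,:2],np.ones(len(q))]; print(np.linalg.lstsq(A,q[:,2],rcond=None)[0])
cv2.imwrite('pics/fin.png',cv2.resize(np.vstack(ims),(440,600) if 0 else (400,600)))
save(S,'sfin')
E
```

```text
34.875 [436.66918577  25.02081055 269.75842619]
scene (array([369.4, 330.8]), array([ 769.1, -125.6,   28.3]), 11.8) [ 123.2 -231.2]
wrist (array([319.8, 382.8]), array([632. ,  38.8,  22.1]), 12.6) [ -6.2 -60.7]
slide 3321 [ 605.33453915 -225.15343267   12.9989688 ] ((603.8200073242188, -219.56222534179688), (291.54229736328125, 64.2439193725586), 85.41177368164062)
[ 4.97870291e-05 -3.47823897e-04  1.28770282e+01]
```

View pics/sfin.png

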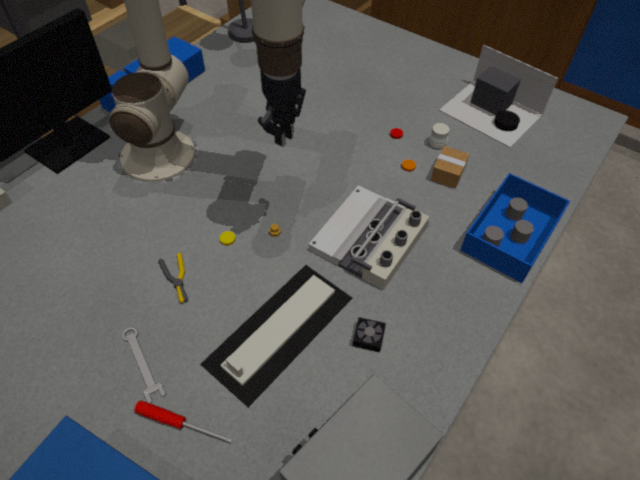

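View pics/w9.png

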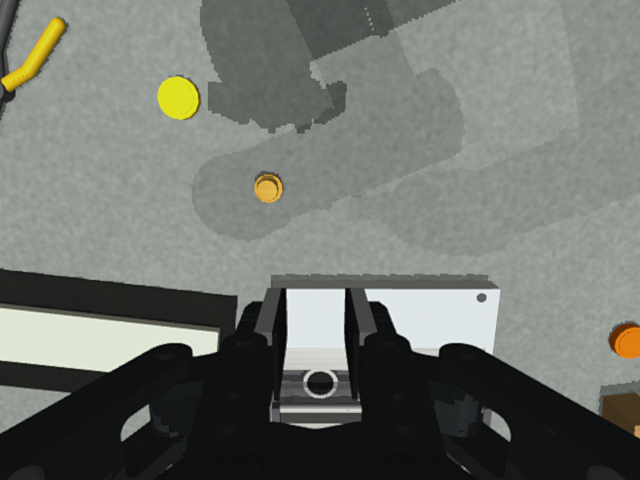

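The scene view shows the slide flat and centred on the mat at (280,330), and discs in the channel around (360,250)–(378,225). No disc is left on the bench and the bystanders are unmoved, so I hand in.

```bash
python3 -c "
from bench import arm
print(arm.job_done())"
```

```text
the job is handed in; nothing more can be done
None
```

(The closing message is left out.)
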